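# Tighten the blue torch-gas coupling

## Task

The blue-banded gas outlet on the casting bench was left loose after service. First turn its knurled coupling nut clockwise (seen from above) by hand until it is fully home, then swing the blue-handled ring spanner sitting on the lock nut below it clockwise until it reaches its stop, and let go. Do not touch the red outlet.

Things in the scene. Friction and masses are not known exactly. Their poses are not given: they have to be found in the camera images.
- blue_nut (a joint): Angle (rad) of the blue outlet's coupling nut on its vertical axis, growing clockwise seen from above. Starts at 0 to 0.35; 1.30 is fully home, a firm stop, where the white stripe on the nut's top lines up with the white stripe on the block below. It does not rise or sink, stays where it is left, and takes about 0.12 N m to turn.
- blue_nut_top (a point): Centre of the top face of the blue-banded round knurled brass nut, on its axis, 120 mm above the bench; z up. Nut 40 mm diameter, 40 mm tall (80 to 120 mm above the bench); a bare brass hose tail, 12 mm diameter, stands 14 mm above it. Can be gripped from above across any diameter.
- blue_spanner (a joint): Angle (rad) of the lock nut under the blue coupling nut with the ring spanner that stays on it: same vertical axis, but turns independently. Grows clockwise seen from above. Starts at 0 to 0.25; 0.85 is the stop, where the handle rests against a small dark pin on the block. Stays where it is left; takes about 0.5 N m, or 5 N at the handle.
- blue_spanner_grip (a point): Middle of the spanner's blue handle sleeve, 110 mm from the axis, 56 mm above the bench; x points out along the level handle, z up. Sleeve 45 mm long, 16 mm wide, 12 mm thick; handle end 132 mm from the axis. Free space under it outside the 90 x 90 x 36 mm blue block. It points away from the robot.
- red_outlet: The bystander: an outlet of the same make and size with red nut band, red block and red spanner handle, and its own nut and spanner. Fixed to the bench; origin on the bench under its axis. Not to be touched.

How it is judged:
By the outcome, as a careful person would: the job done as asked, in the order asked, and still so for the second after the job is handed in, with the robot touching nothing.
It also fails if it takes over 51 s, if anything falls off the work surface, if the arm or the gripper's body presses on something with over 40 N, if the wrist force passes 120 N, or if a joint passes its speed limit or range.

## Robot

A 6-joint arm with a two-finger parallel gripper is mounted at the origin on the work surface. World frame = base frame: x ahead of the robot, y to its left, z up, the work surface at z = 0. Lengths are in mm, angles in rad, forces in N, time in s.
With the tool pointing down it reaches from about 350 to 975 mm from the base axis. Payload 7.1 kg.
Tool frame: the origin (TCP) lies between the finger pads; the fingertips stand 17 mm ahead of it and the grasp point (between the pads) lies 2 mm behind it (tip_reach is the y of the fingertips in the tool frame, in mm); y points along the fingers, x is the direction in which the jaws open and shut, and the axes are right-handed (so a half turn about y gives the same grasp; the last joint's range is limited). The gripper opens to 88 mm and grips with 3 to 60 N. Pads are 20 mm wide; open, the fingers measure 115 mm over their backs; the gripper's body (75 mm by 178 mm) begins 61 mm behind the grasp point.
Start: joints at [-1.297, 0.423, 1.63, -0, 1.089, -0.019], TCP at [180.414, -598.377, 239.675] pointing down, gripper open.
Joint ranges: [-3, 3], [-0.9, 2.11], [0.09, 2.58], [-1.31, 4.45], [0.11, 2.69], [-2.54, 2.54]. Speed limits (rad/s): [2.39, 2.39, 3.01, 3.14, 3.14, 3.14].

## Interface

Orientations are given as a rotation vector (axis times angle).
In Python, from workcell import get_obs, get_image, camera_model, close_job, silhouettes, tip_of, tip_reach gives the robot as it stands. The module is installed in compiled form; this text tells all that it offers.
- The arm moves only by the tool arm_command, never from a script. Its argument "targets" is a list of rows, each a list of 4 numbers: the shift along the tool's x, y, z in mm, then the turn about the tool's y in rad. A call has 1 to 20 rows; each row shifts and turns the commanded pose from where the row before left it, along the tool's axes as they then stand; what a row does not reach is not made up. A row lasts 1/12 s, in which the tool goes at most 41.7 mm and 7.16 degrees, less where a joint would pass 70% of its speed; a pose out of reach is approached as far as the arm can. A call is refused whole if a number of a shift passes 41.7 or a number of a turn 0.125, either way. A call with a gripper value outside its range is refused whole. "gripper" is the opening in per cent of the stroke, from 0 (shut) to 100 (fully open), set as the call begins (left out, the last holds). The fingers move at their own pace and stop on an object; the grip force is fixed at half the most. Time passes only in rows, so rows that do not move let the fingers close. It gives the time, the measured TCP pose, the force and the opening at its end, in the units of the state.
- get_obs(): the state, without advancing time (a new reading comes with each control period).
- get_image(name): name is "scene" or "side" or "wrist"; returns the picture (384x512x3 uint8, blue, green, red); there is no depth.
- camera_model(name): a dict with "mtx" (3x3 intrinsics, pixels), "position" and "orientation" of the camera in the world. Camera axes: x right, y up, looking along -z (the intrinsics and any distortion apply to the point x, -y, -z); pixel columns grow to the right and rows downward; lengths in mm; the calibration is good to about 2 mm. A picture is of the moment at which its call begins: read the wrist's pose just before it. camera_model takes no time and is no camera call; for the wrist camera it gives the pose at the moment of the call.
- close_job(): hands the job in, once; it reports no verdict.
Trained networks look in the newest picture that a camera, given by its name, has taken for a name from the list of things; names that differ only in an ending like _2 or _b are one class to them, and where a whole thing is asked for, a point or a joint stands for the part that bears it (a point fixed in the world has none). Each returns a list of dicts, best first, with "conf" (0 to 1); they miss things now and then, are a little off and sometimes report something else, mostly with a low value. They report only what shows in the picture. A call takes as long as a camera call.
- silhouettes(camera, thing): "pixels" (384x512 bool, what is visible of it) and "at" ([column, row] in pixels, amid what is visible of it).
- tip_of(camera, thing): "at" ([column, row] in pixels: a listed point, or the origin of a listed thing).
The state is a dict: "t": time; "qpos": joint angles; "qvel": joint speeds; "joint_torque": joint torques, N m; "ee_pos": TCP position; "orientation": TCP orientation; "ft_force": force on the tool from outside, world axes, zero at the start; "moment": the same for the moment, N m; "width": finger opening in mm.
Only numpy, scipy, OpenCV 4.12 (cv2) and the standard library are available. Lean on these libraries where they do the work, as an engineer would, in place of code of your own. Each camera call takes 0.05 s, during which the arm holds its last target. There are 200 camera calls.

## Working session

There is one attempt and no reset: what is moved stays moved. The work goes in short steps, Python scripts to look and compute and a tool call to move; the robot and the scene stay as the last step left them, time stands still between calls to the robot, and variables do not carry over. Pictures are saved under pics/ and viewed, about 8 in all and at most 12, crops included, and the job is handed in when it is done.

Besides the shell and the picture viewer there is one more tool, called after ">>>" as a command line: name --pt "numbers of a row" for each row, then --argument value for the rest. arm_command: Moves the arm, as the interface text tells. Its arguments: {"type":"object","properties":{"targets":{"type":"array","items":{"type":"array","items":{"type":"number"}}},"gripper":{"type":"number"}},"required":["targets"]}

```bash
mkdir -p pics; cat > h.py <<'E'
import numpy as np, cv2
from scipy.spatial.transform import Rotation as R
from workcell import *
def Rm(o):
    o=np.array(o,float); 
    return o if o.shape==(3,3) else (R.from_quat(o).as_matrix() if o.size==4 else R.from_rotvec(o).as_matrix())
def ray(c,uv):
    m=camera_model(c); d=m.get("dist",None)
    p=cv2.undistortPoints(np.array([[uv]],float),np.array(m["mtx"]),d)[0,0]
    return np.array(m["position"]),Rm(m["orientation"])@np.array([p[0],-p[1],-1])
def atz(c,uv,z):
    o,d=ray(c,uv); return o+d*(z-o[2])/d[2]
def proj(c,P):
    m=camera_model(c); q=Rm(m["orientation"]).T@(np.array(P,float)-m["position"]); q=np.array([q[0],-q[1],-q[2]])
    u=np.array(m["mtx"])@q; return u[:2]/u[2]
E
python3 - <<'E'
from h import *
o=get_obs();print({k:np.round(v,3) for k,v in o.items()}, tip_reach)
print(camera_model("scene"))
ims=[]
for c in ("scene","side"):
    im=get_image(c);ims.append(im)
    for n,z in(("blue_nut_top",120),("blue_spanner_grip",56),("red_outlet",0)):
        for r in tip_of(c,n)[:2]: print(c,n,r,np.round(atz(c,r["at"],z),1))
cv2.imwrite("pics/a.png",ims[0]);cv2.imwrite("pics/b.png",ims[1])
E
```

```text
{'t': np.float64(0.0), 'qpos': array([-1.297,  0.424,  1.631, -0.   ,  1.089, -0.019]), 'qvel': array([-0.001,  0.   ,  0.   ,  0.001,  0.002, -0.002]), 'joint_torque': array([-0.0000e+00, -5.4463e+01, -2.7367e+01,  6.4000e-02,  2.3000e-02,
       -0.0000e+00]), 'ee_pos': array([ 180.276, -597.899,  238.91 ]), 'orientation': array([-1.333,  0.992, -0.99 ]), 'ft_force': array([ 0.457, -0.396, -0.001]), 'moment': array([-0.068, -0.012,  0.017]), 'width': np.float64(87.879)} 17.0
{'mtx': array([[363.85991596,   0.        , 259.16176947],
       [  0.        , 363.85991596, 195.57525981],
       [  0.        ,   0.        ,   1.        ]]), 'position': array([990.70216388, -95.42539087, 625.97441004]), 'orientation': array([0.60721385, 0.47154544, 1.30660971])}
scene blue_nut_top {'at': [130.3, 182.8], 'conf': 0.98} [ 487.1 -228.7  120. ]
scene blue_spanner_grip {'at': [142.3, 244.8], 'conf': 0.83} [ 586.7 -221.1   56. ]
scene red_outlet {'at': [323.2, 213.2], 'conf': 0.56} [540.9 152.8   0. ]
scene red_outlet {'at': [142.5, 245.6], 'conf': 0.41} [ 549.1 -233.     0. ]
side blue_nut_top {'at': [335.6, 143.7], 'conf': 0.81} [ 489.7 -227.8  120. ]
side blue_spanner_grip {'at': [291.4, 154.7], 'conf': 0.98} [ 595.2 -214.7   56. ]
side red_outlet {'at': [219.6, 271.4], 'conf': 0.93} [541.8 150.5   0. ]
```

View pics/a.png

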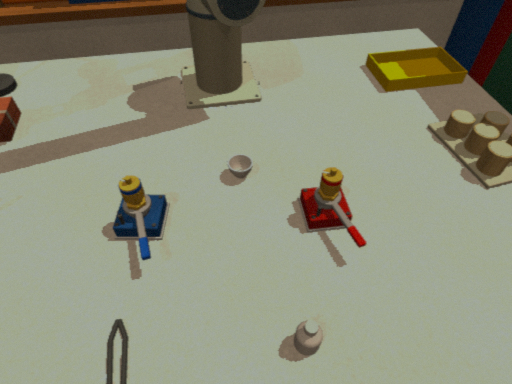

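View pics/b.png

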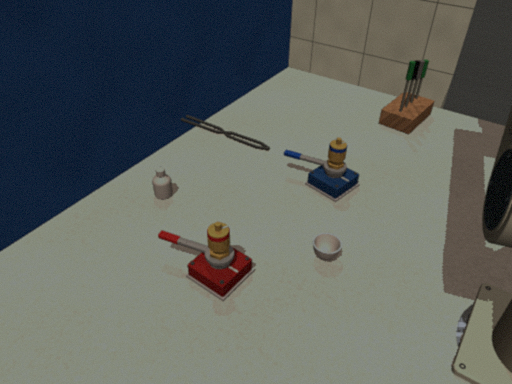

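```bash
python3 - <<'E'
from h import *
T=R.from_rotvec(get_obs()["orientation"]).as_matrix();print(T.round(3))
for c in ("scene","side"):
    (o,d)=ray(c,[130.3,182.8] if c=="scene" else [335.6,143.7]); print(o,d)
E
```

```text
[[ 0.289 -0.     0.957]
 [-0.957  0.     0.289]
 [-0.    -1.     0.   ]]
[990.70216388 -95.42539087 625.97441004] [-0.73606067 -0.19481617 -0.73953893]
[169.99006867 594.20778989 663.14160349] [ 0.31635088 -0.81324801 -0.53737982]
```

The scene view shows the blue nut at about (131,185) with its handle ending at (145,250). The side view shows it at (337,145). The red outlet is well away. Both cameras put the nut axis at about (488, -228) with the handle at about +0.1 rad.

>>> arm_command --pt "-16.6 0 25.1 0" --pt "-16.6 0 25.1 0" --pt "-16.6 0 25.1 0" --pt "-16.6 0 25.1 0" --pt "-16.6 0 25.1 0" --pt "-16.6 0 25.1 0" --pt "-16.6 0 25.1 0" --pt "-16.6 0 25.1 0" --pt "-16.6 0 25.1 0" --pt "-16.6 0 25.1 0" --pt "-16.6 0 25.1 0" --pt "-16.6 0 25.1 0" --pt "-16.6 0 25.1 0" --pt "-16.6 0 25.1 0" --pt "-16.6 0 25.1 0" --pt "-16.6 0 25.1 0" --gripper 100

```text
t: 1.73
ee_pos: [489.1, -226.9, 239.9]
orientation: [-1.334, 0.99, -0.991]
ft_force: [0.3, -0.3, 0.3]
width: 87.9
```

```bash
cat > look.py <<'E'
from h import *
import sys
o=get_obs();T=R.from_rotvec(o["orientation"]).as_matrix()
print(o["t"],o["ee_pos"].round(1),o["qpos"].round(2),"w",round(float(o["width"]),1),"F",o["ft_force"].round(1),"M",o["moment"].round(2));print(T.round(3))
im=get_image("wrist");cv2.imwrite("pics/%s.png"%sys.argv[1],im)
for n,z in(("blue_nut_top",120),("blue_spanner_grip",56)):
    for r in tip_of("wrist",n)[:2]:
        p=atz("wrist",r["at"],z);print(n,np.round(r["at"],1),r["conf"],p.round(1),"tool delta",(T.T@(p-o["ee_pos"])).round(1))
E
python3 look.py c
```

```text
1.7333 [ 489.1 -226.9  239.9] [-0.46  0.3   1.82 -0.    1.02  0.82] w 87.9 F [ 0.3 -0.3  0.3] M [ 0.02 -0.02 -0.03]
[[ 0.289  0.     0.957]
 [-0.957 -0.     0.289]
 [ 0.    -1.     0.   ]]
blue_nut_top [260.6 199.1] 0.78 [ 483.8 -229.6  120. ] tool delta [  1.  119.9  -5.9]
blue_spanner_grip [277.4  69.1] 0.56 [ 592.9 -214.5   56. ] tool delta [ 18.  183.9 102.9]
```

View pics/c.png

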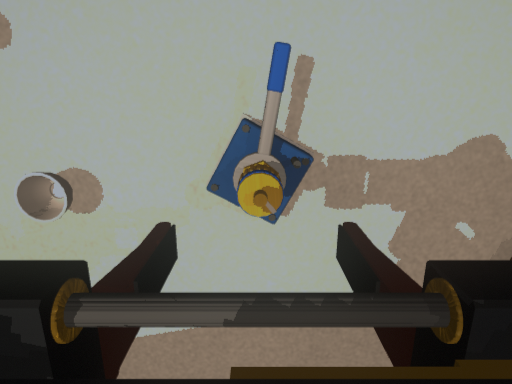

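The wrist view shows the nut top at (260,195), the block around it, and the handle going up to (282,45). The white nut stripe seems to be at (272,208). I'll combine the three rays to get the axis.

```bash
python3 - <<'E'
from h import *
def tri(L):
    A=0;b=0
    for c,uv in L:
        o,d=ray(c,uv);d/=np.linalg.norm(d);P=np.eye(3)-np.outer(d,d);A=A+P;b=b+P@o
    return np.linalg.solve(A,b).round(1)
print(tri([("scene",[130.3,182.8]),("side",[335.6,143.7]),("wrist",[260.6,199.1])]))
print(tri([("scene",[142.3,244.8]),("side",[291.4,154.7]),("wrist",[277.4,69.1])]))
print("block",np.mean([atz("wrist",p,36) for p in ([245,120],[312,158],[275,222],[208,188])],0))
for P in ((487,-228.7,120),(487,-228.7,134)): print(proj("wrist",P))
im=cv2.imread("pics/c.png")[110:235,195:325]
cv2.imwrite("pics/d.png",cv2.resize(im,None,fx=4,fy=4,interpolation=cv2.INTER_CUBIC))
E
```

```text
[ 486.6 -228.9  120.8]
[ 592.6 -215.8   59.3]
block [ 486.67139325 -229.95575666   36.        ]
[259.71134811 193.5330924 ]
[259.87485674 198.28324994]
```

View pics/d.png

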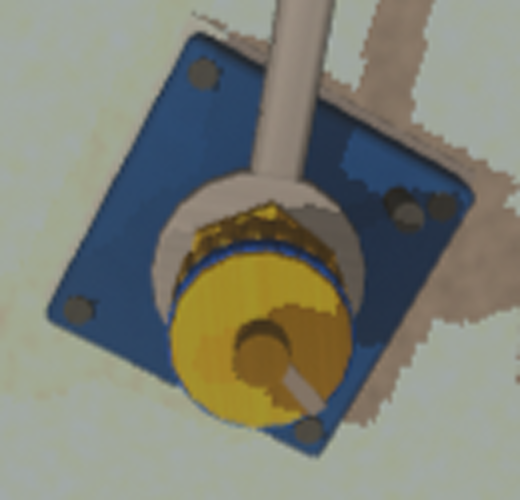

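The crop shows the nut stripe at lower right and the pin at (405,205), to the right of the handle. The axis comes out at (486.7, -229.2).

Next: centre, turn the jaws back, and descend to z 105.

>>> arm_command --pt "1.5 0 -3 0" --pt "0 0 0 -0.12" --pt "0 0 0 -0.12" --pt "0 0 0 -0.12" --pt "0 0 0 -0.12" --pt "0 20 0 0" --pt "0 20 0 0" --pt "0 20 0 0" --pt "0 20 0 0" --pt "0 20 0 0" --pt "0 15 0 0" --pt "0 10 0 0" --pt "0 10 0 0" --pt "0 0 0 0"

```text
t: 3.05
ee_pos: [484.5, -230.8, 103.2]
orientation: [-1.479, 0.627, -0.623]
ft_force: [0.3, 0.3, 0.0]
width: 87.9
```

>>> arm_command --pt "0 0 0 0" --pt "0 0 0 0" --pt "0 0 0 0" --pt "0 0 0 0" --pt "0 0 0 0" --pt "0 0 0 0" --pt "0 0 0 0" --pt "0 0 0 0" --pt "0 0 0 0" --pt "0 0 0 0" --gripper 30

```text
t: 3.88
ee_pos: [486.2, -230.7, 104.9]
orientation: [-1.479, 0.623, -0.624]
ft_force: [1.3, -1.7, 0.0]
width: 39.5
```

```bash
python3 look.py e|head -5
```

```text
3.8833 [ 486.2 -230.7  104.9] [-0.47  0.5   1.91 -0.    0.74  0.33] w 39.5 F [ 1.3 -1.7  0. ] M [-0.19 -0.09  0.01]
[[ 0.698  0.001  0.716]
 [-0.716 -0.     0.698]
 [ 0.001 -1.     0.   ]]
blue_nut_top [255.1 273.2] 0.97 [ 484.4 -229.4  120. ] tool delta [ -2.2 -15.1  -0.4]
```

Gripped, with a width of 39.5. Turning clockwise.

>>> arm_command --pt "0 0 0 0.1" --pt "0 0 0 0.1" --pt "0 0 0 0.1" --pt "0 0 0 0.1" --pt "0 0 0 0.1" --pt "0 0 0 0.1" --pt "0 0 0 0.1" --pt "0 0 0 0.1" --pt "0 0 0 0" --gripper 20

```text
t: 4.78
ee_pos: [486.2, -230.8, 104.8]
orientation: [-1.194, 1.231, -1.233]
ft_force: [2.1, -3.0, 0.9]
width: 39.5
```

```bash
python3 look.py f|head -5
```

```text
4.7833 [ 486.2 -230.8  104.8] [-0.47  0.5   1.91 -0.    0.74  1.14] w 39.5 F [ 2.1 -3.   0.9] M [-0.39 -0.18 -0.15]
[[-0.031  0.001  1.   ]
 [-1.    -0.001 -0.031]
 [ 0.001 -1.     0.001]]
blue_nut_top [257.2 271.9] 0.67 [ 485.2 -229.7  120. ] tool delta [ -1.1 -15.2  -1. ]
```

>>> arm_command --pt "0 0 0 0.06" --pt "0 0 0 0.06" --pt "0 0 0 0"

```text
t: 5.18
ee_pos: [486.2, -230.8, 104.9]
orientation: [-1.136, 1.316, -1.318]
ft_force: [1.7, -3.2, 0.4]
width: 39.8
```

>>> arm_command --pt "0 0 0 0.06" --pt "0 0 0 0.06" --pt "0 0 0 0"

```text
t: 5.43
ee_pos: [486.2, -230.8, 104.9]
orientation: [-1.071, 1.401, -1.403]
ft_force: [1.5, -4.3, 0.5]
width: 39.6
```

```bash
python3 look.py g|head -5
```

```text
5.4333 [ 486.2 -230.8  104.9] [-0.47  0.5   1.91 -0.    0.74  1.37] w 39.6 F [ 1.5 -4.3  0.5] M [-0.64 -0.39 -0.13]
[[-0.263  0.001  0.965]
 [-0.965 -0.001 -0.263]
 [ 0.    -1.     0.001]]
blue_nut_top [256.2 269.6] 0.89 [ 486.4 -229.5  120. ] tool delta [ -1.3 -15.1  -0.2]
```

>>> arm_command --pt "0 0 0 0.05" --pt "0 0 0 0.05" --pt "0 0 0 0"

```text
t: 5.83
ee_pos: [486.2, -230.8, 104.9]
orientation: [-1.013, 1.473, -1.474]
ft_force: [2.3, -5.2, 0.5]
width: 39.3
```

```bash
python3 -c "
from h import *
o=get_obs();print(o['moment'].round(2),o['qpos'].round(3),o['joint_torque'].round(2))"
```

```text
[-0.65 -0.38 -0.13] [-0.465  0.496  1.905 -0.     0.739  1.472] [  1.84 -48.81 -15.61   0.49   1.16   0.51]
```

>>> arm_command --pt "0 0 0 0.05" --pt "0 0 0 0.05" --pt "0 0 0 0"

```text
t: 6.08
ee_pos: [485.7, -230.6, 104.9]
orientation: [-0.953, 1.543, -1.543]
ft_force: [0.2, -3.7, 3.4]
width: 39.2
```

```bash
python3 -c "
from h import *
o=get_obs();print(o['moment'].round(2),o['qpos'].round(3),o['joint_torque'].round(2));cv2.imwrite('pics/h.png',get_image('wrist'))"
```

```text
[-0.57 -0.01  0.37] [-4.650e-01  4.960e-01  1.906e+00 -1.000e-03  7.400e-01  1.571e+00] [  1.38 -47.77 -16.36   0.93   0.53   1.04]
```

View pics/h.png

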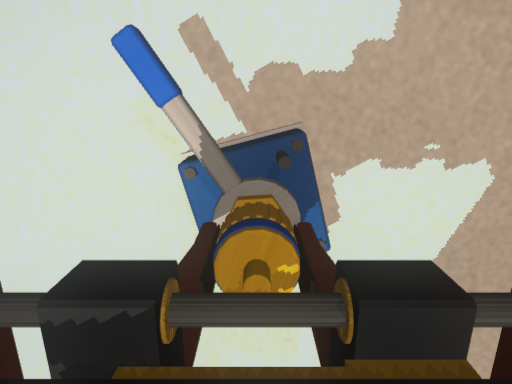

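The moment jumped from -0.13 to +0.37 N m, so this looks like the stop. One more small push will confirm it. The view shows the nut held between the fingers, with the handle up and to the left, clear of everything.

>>> arm_command --pt "0 0 0 0.05" --pt "0 0 0 0.04" --pt "0 0 0 0" --pt "0 0 0 0"

```text
t: 6.47
ee_pos: [484.6, -229.8, 104.8]
orientation: [-0.896, 1.607, -1.602]
ft_force: [-3.3, -0.6, 8.9]
width: 39.7
```

```bash
python3 -c "
from h import *
o=get_obs();print(o['moment'].round(2),o['qpos'].round(3),o['joint_torque'].round(2))"
```

```text
[-0.07  0.51  0.36] [-0.465  0.495  1.907 -0.     0.742  1.659] [  0.99 -45.89 -18.17   0.69  -0.81   0.39]
```

The moment has saturated and the pads are slipping, so the nut is home. Releasing and raising to check the stripes.

>>> arm_command --pt "0 0 0 0" --pt "0 0 0 0" --pt "0 0 0 0" --pt "0 0 0 0" --pt "0 0 0 0" --pt "0 0 0 0" --pt "0 -20 0 0" --pt "0 -30 0 0" --pt "0 -30 0 0" --pt "0 -30 0 0" --pt "0 -30 0 0" --pt "0 0 -20 0" --pt "0 0 -20 0" --pt "0 0 -20 0" --pt "0 0 0 0" --gripper 100

```text
t: 7.72
ee_pos: [431.9, -197.0, 244.4]
orientation: [-0.894, 1.609, -1.604]
ft_force: [-1.3, -0.1, -0.3]
width: 88.0
```

```bash
python3 look.py i; python3 - <<'E'
from h import *
P=proj("wrist",(486.7,-229.2,80)).round().astype(int);print(P)
im=cv2.imread("pics/i.png");y0=max(P[1]-85,0);x0=max(P[0]-100,0)
cv2.imwrite("pics/j.png",cv2.resize(im[y0:y0+150,x0:x0+200],None,fx=4,fy=4,interpolation=cv2.INTER_CUBIC))
E
```

```text
7.7167 [ 431.9 -197.   244.4] [-0.45  0.2   1.95  0.    1.    1.67] w 88.0 F [-1.3 -0.1 -0.3] M [0.09 0.03 0.05]
[[-0.528 -0.003  0.849]
 [-0.849  0.001 -0.528]
 [ 0.    -1.    -0.003]]
blue_nut_top [257.2 113.3] 0.58 [ 488.3 -231.8  120. ] tool delta [ -0.3 124.2  66.7]
blue_spanner_grip [183.3  13.2] 0.56 [ 600.5 -220.7   56. ] tool delta [-69.  187.9 156.3]
[256 116]
```

View pics/j.png

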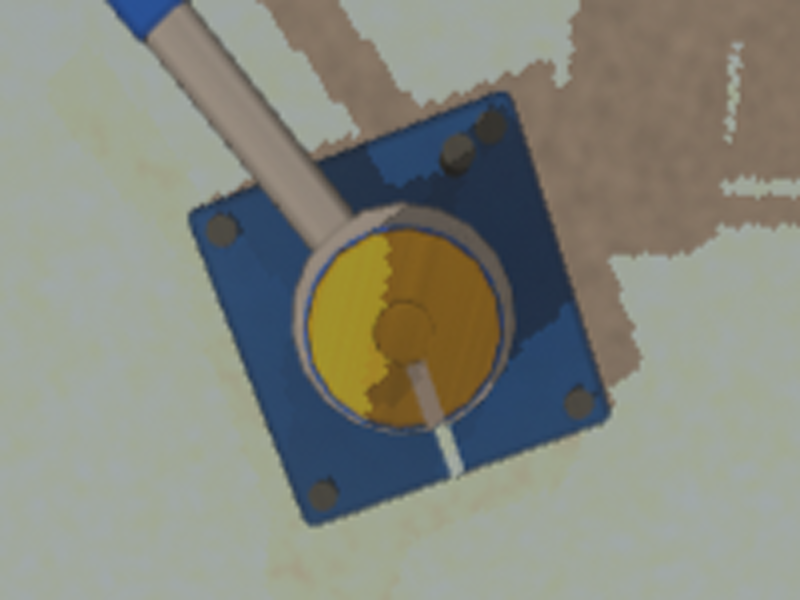

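The picture shows the nut's white stripe continuing straight into the block's white stripe at (440,440), so the nut is home. Next I need the handle's angle.

```bash
python3 - <<'E'
from h import *
A=np.array([486.7,-229.2])
for uv,z in (([217.2,63.5],61),([197,37],61)):
    p=atz("wrist",uv,z);d=p[:2]-A;print(p.round(1),np.hypot(*d).round(1),np.arctan2(d[1],d[0]).round(3))
p=atz("wrist",[270.3,69],50);d=p[:2]-A;print("pin",p,np.hypot(*d),np.arctan2(d[1],d[0]))
for c in("scene","side"):
    get_image(c)
    for n,z in(("blue_nut_top",120),("blue_spanner_grip",56)):
        for r in tip_of(c,n)[:1]:
            p=atz(c,r["at"],z);d=p[:2]-A;print(c,n,r["conf"],p.round(1),np.hypot(*d).round(1),np.arctan2(d[1],d[0]).round(3))
o=get_obs();T=R.from_rotvec(o["orientation"]).as_matrix();th=.12;g=np.array([*(A+116*np.array([np.cos(th),np.sin(th)])),60])
print(g,(T.T@(g-o["ee_pos"])).round(1))
E
```

```text
[ 546.6 -223.3   61. ] 60.2 0.098
[ 575.9 -220.2   61. ] 89.6 0.101
pin [ 516.25091855 -264.62367719   50.        ] 46.131265889736845 -0.8755386859143877
scene blue_nut_top 0.6 [ 488.6 -228.9  120. ] 2.0 0.17
scene blue_spanner_grip 0.74 [ 589.8 -218.    56. ] 103.7 0.108
side blue_nut_top 0.56 [ 489.5 -240.6  120. ] 11.7 -1.327
side blue_spanner_grip 0.78 [ 584.  -216.1   56. ] 98.2 0.134
[ 601.86580176 -215.31338395   60.        ] [-74.3 184.4 150. ]
```

>>> arm_command --pt "-12.2 0 25.2 0" --pt "-12.2 0 25.2 0" --pt "-12.2 0 25.2 0" --pt "-12.2 0 25.2 0" --pt "-12.2 0 25.2 0" --pt "-12 0 25 0" --pt "0 0 0 -0.11" --pt "0 0 0 -0.11" --pt "0 0 0 -0.11" --pt "0 0 0 -0.11" --pt "0 0 0 -0.11" --pt "0 0 0 -0.11" --pt "0 20 0 0" --pt "0 20 0 0" --pt "0 20 0 0" --pt "0 20 0 0" --pt "0 0 0 0"

```text
t: 9.58
ee_pos: [599.4, -215.8, 160.3]
orientation: [-1.259, 1.139, -1.128]
ft_force: [-0.9, -0.1, -0.3]
width: 87.7
```

```bash
python3 look.py k; python3 - <<'E'
from h import *
o=get_obs();T=R.from_rotvec(o["orientation"]).as_matrix();th=.105
g=np.array([486.7+116*np.cos(th),-229.2+116*np.sin(th),60]);print((T.T@(g-o["ee_pos"])).round(1), np.arctan2(T[1,2],T[0,2]))
E
```

```text
9.5833 [ 599.4 -215.8  160.3] [-0.36  0.54  1.65  0.    0.96  1.1 ] w 87.7 F [-0.9 -0.1 -0.3] M [0.06 0.09 0.06]
[[ 0.103 -0.007  0.995]
 [-0.995  0.003  0.103]
 [-0.003 -1.    -0.006]]
blue_nut_top [259.8 375.4] 0.82 [ 483.8 -229.5  120. ] tool delta [   1.9   41.1 -116.1]
blue_spanner_grip [254.5 197.7] 0.91 [ 598.4 -214.1   56. ] tool delta [-1.500e+00  1.043e+02 -1.000e-01]
[  0.2 105.2  -0.2] 0.10274989754765736
```

View pics/k.png

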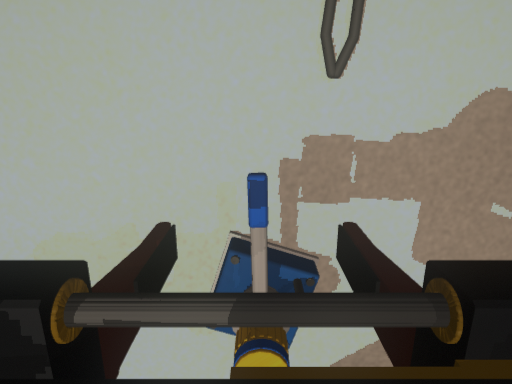

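The handle runs straight up the picture at column 258, centred between the open fingers. Descending to z 60, 4 mm further out, then closing to a loose straddle.

>>> arm_command --pt "0 20 4 0" --pt "0 20 0 0" --pt "0 20 0 0" --pt "0 20 0 0" --pt "0 12 0 0" --pt "0 10 0 0" --pt "0 0 0 0"

```text
t: 10.32
ee_pos: [605.2, -216.1, 61.7]
orientation: [-1.257, 1.134, -1.132]
ft_force: [-0.7, 0.6, 0.2]
width: 87.7
```

>>> arm_command --pt "0 0 0 0" --pt "0 0 0 0" --pt "0 0 0 0" --pt "0 0 0 0" --pt "0 0 0 0" --pt "0 0 0 0" --pt "0 0 0 0" --pt "0 0 0 0" --gripper 34

```text
t: 10.98
ee_pos: [605.7, -216.2, 62.8]
orientation: [-1.256, 1.133, -1.133]
ft_force: [-0.1, -0.3, -0.2]
width: 37.9
```

>>> arm_command --pt "0 3 0 0" --pt "7.2 0 -0.2 0.06" --pt "7.2 0 -0.2 0.06" --pt "7.2 0 -0.2 0.06" --pt "7.2 0 -0.2 0.06" --pt "7.2 0 -0.2 0.06" --pt "7.2 0 -0.2 0.06" --pt "7.2 0 -0.2 0.06" --pt "7.2 0 -0.2 0.06" --pt "7.2 0 -0.2 0.06" --pt "7.2 0 -0.2 0.06" --pt "0 0 0 0"

```text
t: 11.98
ee_pos: [591.9, -286.4, 59.3]
orientation: [-0.929, 1.567, -1.567]
ft_force: [-0.4, -1.1, 0.7]
width: 30.5
```

>>> arm_command --pt "4.8 0 -0.1 0.04" --pt "4.8 0 -0.1 0.04" --pt "4.8 0 -0.1 0.04" --pt "4.8 0 -0.1 0.04" --pt "0 0 0 0"

```text
t: 12.4
ee_pos: [581.6, -302.0, 59.5]
orientation: [-0.822, 1.674, -1.675]
ft_force: [0.9, 0.8, -0.6]
width: 29.6
```

```bash
cat > st.py <<'E'
from h import *
o=get_obs();T=R.from_rotvec(o["orientation"]).as_matrix();d=o["ee_pos"][:2]-[486.7,-229.2]
print("r",np.hypot(*d),"ang",np.arctan2(d[1],d[0]),"toolang",np.arctan2(T[1,2],T[0,2]),"F tool",(T.T@o["ft_force"]).round(1),o["moment"].round(2),o["qpos"].round(2))
E
python3 st.py
```

```text
r 119.60607005851611 ang -0.65400459602983 toolang -0.6572488864129589 F tool [-1.2  0.6  0.2] [ 0.11 -0.13  0.04] [-0.5   0.69  1.64  0.    0.8   1.73]
```

>>> arm_command --pt "4.8 0 -0.1 0.04" --pt "4.8 0 -0.1 0.04" --pt "0 0 0 0"

```text
t: 12.65
ee_pos: [578.9, -304.2, 59.4]
orientation: [-0.756, 1.73, -1.723]
ft_force: [19.6, 25.1, -5.2]
width: 29.9
```

>>> arm_command --pt "3.6 0 -0.1 0.03" --pt "3.6 0 -0.1 0.03" --pt "0 0 0 0"

```text
t: 12.9
ee_pos: [577.1, -305.0, 59.4]
orientation: [-0.706, 1.769, -1.758]
ft_force: [37.2, 48.1, -9.2]
width: 33.2
```

```bash
python3 st.py; python3 look.py l
```

```text
r 117.98079034420846 ang -0.697554695793456 toolang -0.797065062939484 F tool [-60.1  10.   -8.4] [ 8.13 -6.01  0.63] [-0.51  0.69  1.65  0.02  0.79  1.84]
12.9 [ 577.1 -305.    59.4] [-0.51  0.69  1.65  0.02  0.79  1.84] w 33.2 F [37.2 48.1 -9.2] M [ 8.13 -6.01  0.63]
[[-0.715  0.01   0.699]
 [-0.699  0.01  -0.715]
 [-0.014 -1.    -0.001]]
blue_spanner_grip [245.5 263.9] 0.85 [ 576.6 -294.6   56. ] tool delta [-6.9  3.5 -7.8]
```

View pics/l.png

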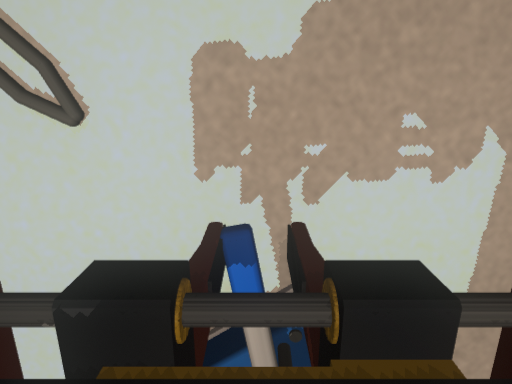

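The handle is on its stop: the tangential force rose to 60 N with almost no motion. The view shows the left finger against the handle. Backing off inside the gap, opening and lifting.

>>> arm_command --pt "-7 0 0 -0.05" --pt "-7 0 0 0" --pt "0 0 0 0" --pt "0 0 0 0"

```text
t: 13.38
ee_pos: [580.1, -303.7, 59.6]
orientation: [-0.758, 1.735, -1.733]
ft_force: [5.0, 6.5, -1.0]
width: 29.9
```

>>> arm_command --pt "0 0 0 0" --pt "0 0 0 0" --pt "0 0 0 0" --pt "0 0 0 0" --pt "0 -15 0 0" --pt "0 -25 0 0" --pt "0 -35 0 0" --pt "0 -35 0 0" --pt "0 -35 0 0" --pt "0 -35 0 0" --pt "0 0 -30 0" --pt "0 0 -30 0" --pt "0 0 -30 0" --pt "0 0 -30 0" --pt "0 0 -30 0" --pt "0 0 0 0" --gripper 90

```text
t: 14.72
ee_pos: [465.4, -199.5, 240.2]
orientation: [-0.76, 1.738, -1.732]
ft_force: [-0.8, 0.1, -0.6]
width: 78.9
```

```bash
python3 look.py m; python3 - <<'E'
from h import *
P=proj("wrist",(486.7,-229.2,80)).round().astype(int);print(P)
im=cv2.imread("pics/m.png");y0=max(P[1]-100,0);x0=max(P[0]-100,0)
cv2.imwrite("pics/n.png",cv2.resize(im[y0:y0+190,x0:x0+200],None,fx=3,fy=3,interpolation=cv2.INTER_CUBIC))
E
```

```text
14.7167 [ 465.4 -199.5  240.2] [-0.43  0.25  1.89  0.    1.01  1.89] w 78.9 F [-0.8  0.1 -0.6] M [ 0.05  0.05 -0.  ]
[[-0.679 -0.003  0.734]
 [-0.734  0.002 -0.679]
 [ 0.001 -1.    -0.003]]
blue_spanner_grip [252.8  17.7] 0.77 [ 580.8 -299.9   56. ] tool delta [ -4.9 183.6 153.5]
[266 148]
```

View pics/n.png

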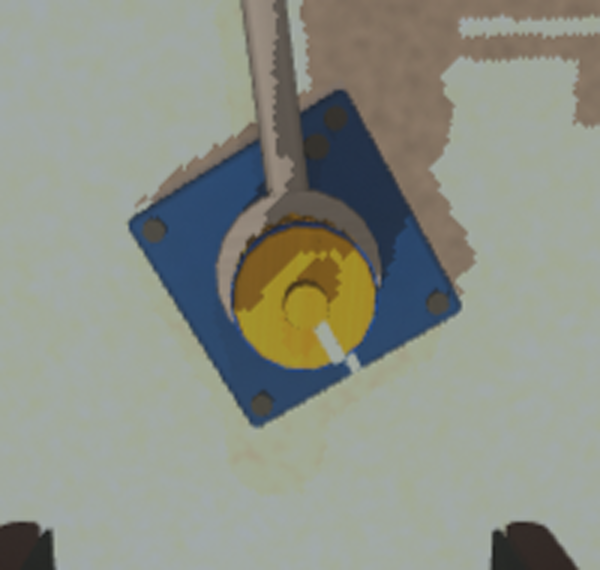

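The handle lies against the pin at (317,147), the nut stripe is still in line with the block stripe at (350,360), and the gripper is open and clear. Handing in.

```bash
python3 -c "
from h import *
print(close_job())"
```

```text
the job is handed in; nothing more can be done
None
```

The blue outlet is tightened, and I handed the job in after about 15 s of the 51 s allowed. Nothing went near the red outlet.

- **Coupling nut:** I gripped it from above and turned it clockwise about 1.2 rad, until the moment jumped by about 0.5 N m and the pads slipped at the stop. Its white stripe lined up with the stripe on the block, and still did after the spanner was moved.
- **Spanner:** I swung the handle clockwise from about +0.10 rad to about −0.7 rad (angle in the base frame), until it stopped against the dark pin. The tangential force through the fingers rose to about 60 N there.
- **Release:** I backed off, opened the gripper and lifted clear. The last picture shows the handle against the pin and the tool touching nothing.

**Checks that disagreed:** One side-camera reading of the nut was about 11 mm off at low confidence, and that camera's handle reading at the same moment was about 12 mm short in radius. I ignored both because the other views agreed with each other. I judged the handle's contact with the pin from the picture and the force rise, not from a measured gap.

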